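# Nest the tapered sleeves loosely in the sprung stand

### The arm

A 6-joint arm with a two-finger parallel gripper is mounted at the origin on a cart in front of the work surface, level with it; the furniture and walls round the work are solid. World frame = base frame: x ahead of the robot, y to its left, z up, the work surface at z = 0. Lengths are in m, angles in rad, forces in N, time in s.
With the tool pointing down it reaches from about 0.275 to 0.75 m from the base axis. Payload 10.2 kg.
Tool frame: the origin (TCP) lies midway between the tips of the shut fingers; the grasp point (between the pads) lies 19 mm behind it (env.hold_point_z is the distance from the TCP to the grasp point, in m); x points along the fingers, z is the direction in which the jaws open and shut, and the axes are right-handed (so a half turn about x gives the same grasp; the last joint's range is limited). The gripper opens to 85 mm and grips with 20 to 120 N. Pads are 22 mm wide; open, the fingers measure 114 mm over their backs; the gripper's body (76 mm by 85 mm) begins 54 mm behind the grasp point. The pads swing forward as they close: fully open they stand 13 mm farther back than shut.
Start: joints at [-1.335, 0.313, 1.498, -0, 1.331, -0.223], TCP at [0.232, -0.471, 0.231] pointing down, gripper open.
Joint ranges: [-2.94, 2.94], [-0.97, 2.17], [0.19, 2.56], [-1.23, 4.37], [0.02, 3.11], [-2.88, 2.88]. Speed limits (rad/s): [2.39, 2.39, 3.01, 3.14, 3.14, 3.14].

### API

Orientations are given as a unit quaternion [x, y, z, w].
In Python, from bench import env, kinematics, monitor, eyes, job gives the robot as it stands. The module is installed in compiled form; this text tells all that it offers. Calls block until the motion is done:
- env.reach(position, orientation): joint-space move of the TCP to a pose.
- env.movel(position, velocity=0.15, frame=None, guard=None): straight line of the TCP; frame=None keeps the orientation; velocity is the mean speed in m/s. With guard (N) it stops when the force on the tool has changed by that much, and returns True; else False.
- env.set_joints(angles): joint-space move.
- env.release() and env.close_gripper(effort=None): open the fingers fully, or close them until they stop; effort is the grip in N (None keeps the last).
- env.hold(seconds).
- kinematics.ik(position, orientation): joint angles nearest the present ones, or None.
- monitor.sense(): the state.
- eyes.grab_frame(name): name is "scene" or "top" or "wrist"; returns a dict with "frame" (384x512x3 uint8, red, green, blue), "mtx" (3x3 intrinsics, pixels), "view" (4x4, takes a point from world to camera coordinates). Camera axes: x right, y down, z forward; pixel columns grow to the right and rows downward; lengths in m; the calibration is good to about 2 mm. A picture is of the moment at which its call begins. There is no depth.
A pose or a line that the arm cannot do raises env.MotionError and nothing moves.
- job.hand_in(): hands the job in, once; it reports no verdict.
The state is a dict: "clock": time; "joints": joint angles; "qvel": joint speeds; "joint_efforts": joint torques, N m; "position": TCP position; "ee_rot": TCP orientation; "contact_force": force on the tool from outside, world axes, zero at the start; "ft_torque": the same for the moment, N m; "finger_gap": opening from 0.0 (shut) to 1.0 (fully open).
Only numpy, scipy, OpenCV 4.12 (cv2) and the standard library are available. Lean on these libraries where they do the work, as an engineer would, in place of code of your own. Each camera call takes 0.05 s, during which the arm holds its last target.

### The job

Nest the set of tapered metal sleeves loosely in the sprung stand: lower the wide-mouthed sleeve, narrow end down, into the stand's tapered socket, then lower the necked sleeve into the wide-mouthed one. Each should just rest in its taper, upright and let go; do not drop them in from a height, and do not push them home, because pressing the sprung socket down towards its stop wedges the tapers.

Things in the scene. Friction and masses are not known exactly. Their poses are not given: they have to be found in the camera images.
- socket_mouth (a point): Centre of the stand's socket rim, 85 mm over the bench, z up. Aluminium cup 68 mm across in a dark guide tube (79 mm across, top at 46 mm) on a round grey foot (104 mm across, fixed to the bench). Its bore is 46 mm wide at the rim, narrows 4 mm per 10 mm of depth and is open below. The cup slides down on a spring (see the joint).
- socket (a joint): How far the sprung socket is pressed down, in m: 0 at rest, 0.012 at its stop. The two sleeves' own weight sinks it 2 mm at most. Empty, it starts to move at about 5 N and then takes about 1 N per mm. Beyond 9 mm the tapers count as wedged.
- wide_sleeve_centre (a point): Centre (on the axis, half-way up) of the wide-mouthed sleeve, z up. Steel, 0.3 kg, 80 mm tall, on its narrow end: foot 28 mm across, widening 4 mm per 10 mm; straight collar 60 mm across on the top 24 mm: grip there. Open mouth 52 mm across, bore of the same taper. At rest in the socket its foot is 46 mm below the socket rim (this centre 6 mm below the rim).
- necked_sleeve_centre (a point): Centre (on the axis, half-way up) of the necked sleeve, z up. Steel, 0.2 kg, 78 mm tall: a cone, foot 34 mm across, 53 mm at 48 mm height; above it a straight neck 32 mm across, 30 mm tall: grip there. At rest in the wide sleeve its foot is 45 mm below that sleeve's rim (this centre 34 mm above that one's). The straight bush with a flange at its foot is not of the set.
Not all that is in view belongs to the job. What is shaped like the part that bears necked_sleeve_centre but blue is not meant.

How it is judged:
At the end, for the whole second after the job is handed in: Wide-mouthed sleeve in the socket (centre within 10 mm sideways, 14 mm below to 4 mm above the rim), necked sleeve in it (within 10 mm sideways, centre 24 to 44 mm above the other's), both within 10 degrees of upright, at rest and let go; socket less than 6 mm down (z of wide_sleeve_centre in the frame of socket_mouth between -0.014 and 0.004 m and horizontal distance between wide_sleeve_centre and socket_mouth below 0.01 m and angle between each of wide_sleeve_centre, necked_sleeve_centre's own z axis and vertical below 0.175 rad and z of necked_sleeve_centre in the frame of wide_sleeve_centre between 0.024 and 0.044 m and horizontal distance between necked_sleeve_centre and wide_sleeve_centre below 0.01 m and value of joint socket below 0.006 m and linear speed of each of wide_sleeve, necked_sleeve below 0.02 m/s and angular speed of each of wide_sleeve, necked_sleeve below 0.2 rad/s); the robot touches nothing.
It fails at once if the sprung socket is pressed more than 9 mm down (the tapers wedge) (value of joint socket above 0.009 m).
It fails at once if a sleeve is dropped from a height (falls free at more than 0.8 m/s, about 33 mm) ((contact force between the fingers and wide_sleeve below 0.05 N and linear speed of wide_sleeve above 0.8 m/s) or (contact force between the fingers and necked_sleeve below 0.05 N and linear speed of necked_sleeve above 0.8 m/s)).
It also fails if it takes over 64 s, if anything falls off the work surface, if the arm or the gripper's body presses on something with over 40 N, if the wrist force passes 120 N, or if a joint passes its speed limit or range.

## Working session

There is one attempt and no reset: what is moved stays moved. The work goes in short steps, each a Python script; the robot and the scene stay as the last script left them, time stands still between calls to the robot, and variables do not carry over. Pictures are saved under pics/ and viewed, and the job is handed in when it is done.

```bash
mkdir -p pics; python3 - <<'E'
from bench import env,kinematics,monitor,eyes,job
import cv2,numpy as np
for n in ["scene","top","wrist"]:
    f=eyes.grab_frame(n); cv2.imwrite(f"pics/{n}0.png",f["frame"][:,:,::-1])
    print(n,f["mtx"].round(1).tolist(),f["view"].round(3).tolist())
s=monitor.sense();print(s, env.hold_point_z)
E
```

```text
scene [[419.9, 0.0, 258.7], [0.0, 419.9, 189.8], [0.0, 0.0, 1.0]] [[-0.746, -0.665, 0.026, 0.362], [-0.381, 0.394, -0.836, 0.302], [0.546, -0.634, -0.548, 0.586], [0.0, 0.0, 0.0, 1.0]]
top [[369.6, 0.0, 261.4], [0.0, 369.6, 187.8], [0.0, 0.0, 1.0]] [[-0.02, -1.0, -0.0, -0.013], [-0.989, 0.02, -0.149, 0.532], [0.149, -0.003, -0.989, 0.865], [0.0, 0.0, 0.0, 1.0]]
wrist [[312.8, 0.0, 253.9], [0.0, 312.8, 195.4], [0.0, 0.0, 1.0]] [[0.443, -0.896, -0.001, -0.525], [-0.85, -0.421, 0.317, -0.041], [-0.284, -0.14, -0.948, 0.38], [0.0, 0.0, 0.0, 1.0]]
{'clock': 0.15, 'joints': array([-1.33539188e+00,  3.13295500e-01,  1.49823343e+00, -8.15449386e-06,
        1.33104774e+00, -2.23345657e-01]), 'qvel': array([ 3.84295088e-04, -1.81407302e-03, -2.20434348e-03,  9.89595583e-05,
       -1.56356039e-03, -5.02525154e-04]), 'joint_efforts': array([ 7.31890323e-04, -4.12370718e+01, -2.59796888e+01, -1.68933084e-04,
        3.22467400e-03, -1.07484718e-05]), 'position': array([ 0.23245036, -0.47051604,  0.23089081]), 'ee_rot': array([ 0.37346174,  0.60083857, -0.3729767 ,  0.60033967]), 'contact_force': array([ 0.57396357, -0.41744416, -0.42628455]), 'ft_torque': array([-0.01280423, -0.03114471,  0.0452429 ]), 'finger_gap': 0.9995793231710014} 0.0187
```

View pics/scene0.png

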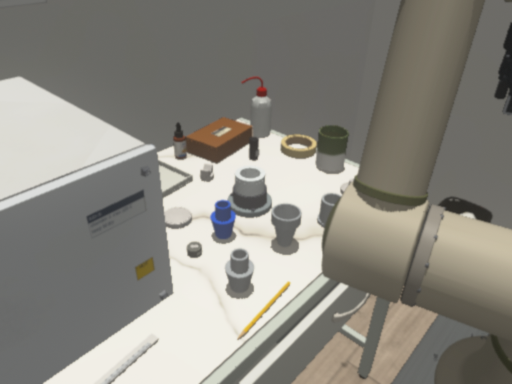

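View pics/top0.png

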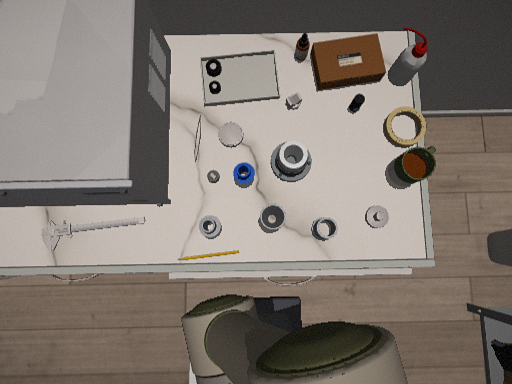

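View pics/wrist0.png

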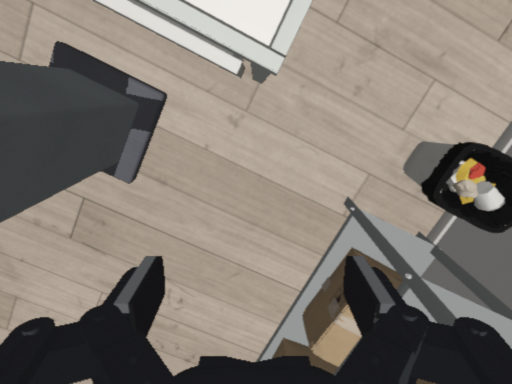

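The scene view shows the stand near (250,190), the blue neck at (223,220), a grey necked sleeve at (239,270), a wide cup at (286,225) and another cup at (332,208). I'll zoom in to tell them apart.

```bash
python3 - <<'E'
import cv2,numpy as np
a=cv2.imread("pics/scene0.png")[150:310,170:370]; b=cv2.imread("pics/top0.png")[130:255,190:400]
a=cv2.resize(a,(500,400),interpolation=cv2.INTER_CUBIC);cv2.imwrite("pics/za.png",a)
cv2.imwrite("pics/zb.png",cv2.resize(b,(798,475),interpolation=cv2.INTER_CUBIC))
E
```

```text
(no output)
```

View pics/za.png

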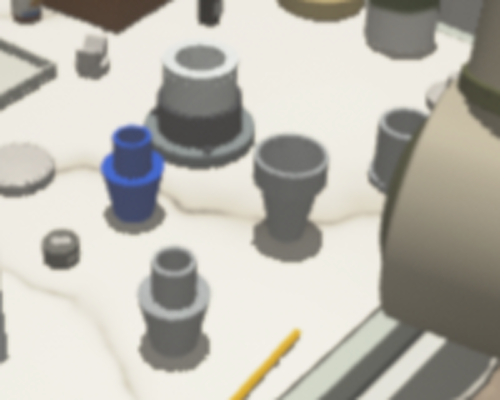

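View pics/zb.png

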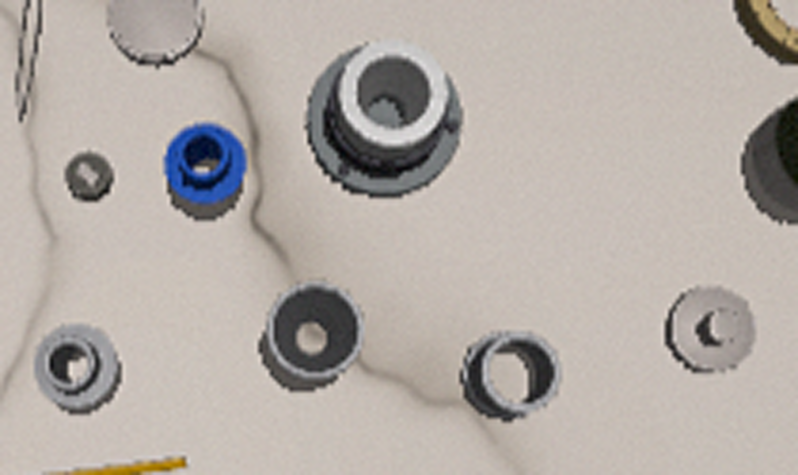

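```bash
cat > h.py <<'E'
from bench import env,kinematics,monitor,eyes,job
import cv2,numpy as np
from scipy.spatial.transform import Rotation as R
def P(f): return f["mtx"]@f["view"][:3]
def tri(obs):  # [(frame,(u,v))]
    A=[]
    for f,(u,v) in obs:
        p=P(f); A+= [(u*p[2]-p[0])/f["mtx"][0,0],(v*p[2]-p[1])/f["mtx"][0,0]]
    X=np.linalg.svd(np.array(A))[2][-1]; return X[:3]/X[3]
def atz(f,uv,z):
    p=P(f); M=np.c_[p[:,0],p[:,1],-np.array([uv[0],uv[1],1.])]
    return np.linalg.solve(M,-(p[:,2]*z+p[:,3]))[:2]
def proj(f,X):
    q=P(f)@np.r_[X,1]; return q[:2]/q[2]
def down(yaw): # jaws (tool z) along yaw in world, tool x down
    z=np.array([np.cos(yaw),np.sin(yaw),0]);x=np.array([0,0,-1.]);y=np.cross(z,x)
    return R.from_matrix(np.c_[x,y,z]).as_quat()
def save(f,n): cv2.imwrite(f"pics/{n}.png",np.ascontiguousarray(f["frame"][:,:,::-1]))
E
python3 - <<'E'
from h import *
s=eyes.grab_frame("scene");t=eyes.grab_frame("top");w=eyes.grab_frame("wrist")
for n,a,b in [("neck",(239.6,254.8),(208.9,225.3)),("wide",(286.4,213.2),(273.2,216.6)),("sock",(250.4,174.8),(293.7,154.7)),]:
    X=tri([(s,a),(t,b)]);print(n,X.round(4),(proj(s,X)-a).round(1),(proj(t,X)-b).round(1))
st=monitor.sense();T=R.from_quat(st["ee_rot"]).as_matrix();V=w["view"]
print("cam in tool",(T.T@(-V[:3,:3].T@V[:3,3]-st["position"])).round(4));print("R",(T.T@V[:3,:3].T).round(3))
print(T.round(3))
for p in [(0.42,0,.25),(.5,-.1,.2)]:
  for y in np.arange(-np.pi,np.pi,np.pi/4):
    q=kinematics.ik(np.array(p),down(y));print(p,round(y,2),None if q is None else np.round(q,2))
E
```

```text
neck [0.4414 0.1005 0.0733] [0.2 0. ] [-0.1 -0.1]
wide [ 0.4582 -0.0494  0.0737] [-0. -0.] [0. 0.]
sock [ 0.6035 -0.1018  0.078 ] [-0.2 -0. ] [0.1 0.1]
cam in tool [-0.1422  0.0814  0.0006]
R [[-0.    -0.317  0.948]
 [ 0.    -0.948 -0.317]
 [ 1.     0.     0.   ]]
[[-0.     0.897  0.443]
 [ 0.     0.443 -0.897]
 [-1.     0.    -0.   ]]
(0.42, 0, 0.25) -3.14 [-0.28  0.06  1.75 -0.    1.33  2.86]
(0.42, 0, 0.25) -2.36 [-0.28  0.06  1.75 -0.    1.33  2.08]
(0.42, 0, 0.25) -1.57 [-0.28  0.06  1.75 -0.    1.33  1.29]
(0.42, 0, 0.25) -0.79 [-0.28  0.06  1.75 -0.    1.33  0.5 ]
(0.42, 0, 0.25) 0.0 [-0.28  0.06  1.75 -0.    1.33 -0.28]
(0.42, 0, 0.25) 0.79 [-0.28  0.06  1.75 -0.    1.33 -1.07]
(0.42, 0, 0.25) 1.57 [-0.28  0.06  1.75 -0.    1.33 -1.85]
(0.42, 0, 0.25) 2.36 [-0.28  0.06  1.75 -0.    1.33 -2.64]
(0.5, -0.1, 0.2) -3.14 [-0.43  0.31  1.59 -0.    1.24  2.71]
(0.5, -0.1, 0.2) -2.36 [-0.43  0.31  1.59 -0.    1.24  1.93]
(0.5, -0.1, 0.2) -1.57 [-0.43  0.31  1.59 -0.    1.24  1.14]
(0.5, -0.1, 0.2) -0.79 [-0.43  0.31  1.59 -0.    1.24  0.36]
(0.5, -0.1, 0.2) 0.0 [-0.43  0.31  1.59 -0.    1.24 -0.43]
(0.5, -0.1, 0.2) 0.79 [-0.43  0.31  1.59 -0.    1.24 -1.21]
(0.5, -0.1, 0.2) 1.57 [-0.43  0.31  1.59 -0.    1.24 -2.  ]
(0.5, -0.1, 0.2) 2.36 [-0.43  0.31  1.59 -0.    1.24 -2.78]
```

```bash
python3 - <<'E'
from h import *
import pickle
q=down(0); fs={}
for n,p in [("w",(.459,-.049,.22)),("s",(.604,-.10,.22)),("n",(.45,.10,.22))]:
    env.reach(np.array(p),q); env.hold(.2)
    f=eyes.grab_frame("wrist"); f["pos"]=monitor.sense()["position"]; fs[n]=f; save(f,"v_"+n); print(n,f["pos"].round(4))
pickle.dump({k:{a:np.array(b) for a,b in v.items()} for k,v in fs.items()},open("v.pkl","wb"))
print(monitor.sense()["clock"])
E
```

```text
w [ 0.459  -0.0494  0.22  ]
s [ 0.6035 -0.0997  0.2207]
n [0.4505 0.0994 0.2198]
4.45
```

View pics/v_w.png

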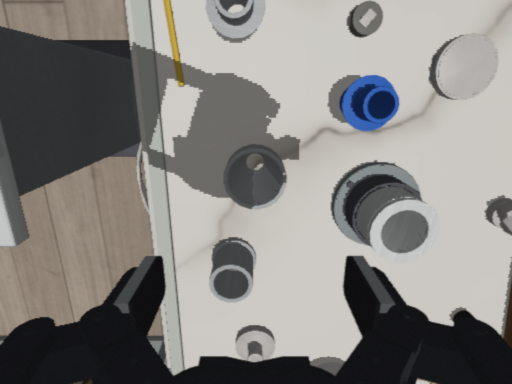

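View pics/v_s.png

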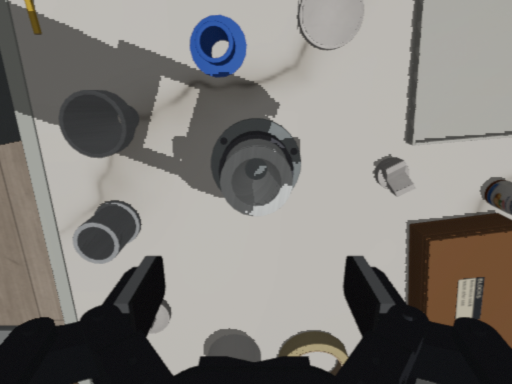

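View pics/v_n.png

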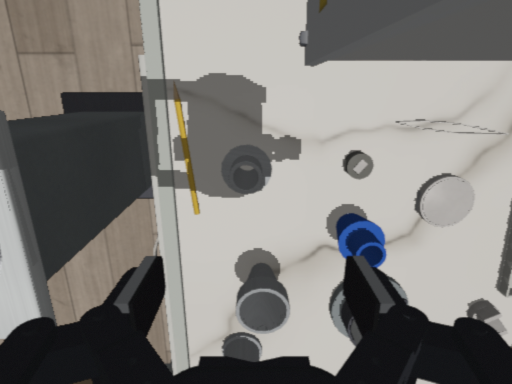

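```bash
cat > crop.py <<'E'
from h import *
def crop(f,c,h=40,k=6):
    u,v=map(int,c); im=f["frame"][max(v-h,0):v+h,max(u-h,0):u+h,::-1].astype(float)
    im=np.clip((im/255)**0.6*255,0,255).astype(np.uint8)
    im=cv2.copyMakeBorder(im,max(0,h-v),0,max(0,h-u),0,cv2.BORDER_CONSTANT)
    im=cv2.copyMakeBorder(im,0,2*h-im.shape[0],0,2*h-im.shape[1],cv2.BORDER_CONSTANT)
    return cv2.resize(im,None,fx=k,fy=k,interpolation=cv2.INTER_CUBIC),(u-h,v-h,k)
def circ(im,o,f,c,r,col=(0,0,255)):
    a=np.linspace(0,2*np.pi,73)
    pts=np.array([proj(f,np.array(c)+[r*np.cos(t),r*np.sin(t),0]) for t in a])
    pts=((pts+0.5-[o[0],o[1]])*o[2]-.5)
    cv2.polylines(im,[np.round(pts).astype(np.int32)],False,col,1)
E
cat > fit.py <<'E'
from crop import *
import pickle,sys
fs=pickle.load(open("v.pkl","rb"))
# tri with wrist guesses
ob={"wide":[("w",(254.5,177)),("s",(96.5,124)),("n",(263,304))],"sock":[("w",(404,230)),("s",(256.5,177))],"neck":[("n",(246,174))]}
rs={"wide":(.030,.026),"sock":(.034,.023),"neck":(.016,)}
tiles=[]
for k in ob:
    X=tri([(fs[n],c) for n,c in ob[k]]) if len(ob[k])>1 else np.r_[atz(fs["n"],ob[k][0][1],.078),.078]
    print(k,X.round(4),[(proj(fs[n],X)-c).round(1) for n,c in ob[k]])
    for n,c in ob[k]:
        im,o=crop(fs[n],c,33,6)
        im=im[:396,:396]
        for r in rs[k]: circ(im,o,fs[n],X,r)
        tiles.append(cv2.resize(im,(264,264)))
im=np.vstack([np.hstack(tiles[:3]),np.hstack(tiles[3:])]); cv2.imwrite("pics/fit1.png",im)
E
python3 fit.py
```

```text
wide [ 0.4599 -0.0475  0.0689] [array([ 0. , -0.6]), array([ 1.1, -0.6]), array([-1.,  1.])]
sock [ 0.6056 -0.0958  0.0842] [array([ 0.5, -1.5]), array([-0.6,  1.6])]
neck [0.4434 0.1062 0.078 ] [array([ 0., -0.])]
```

View pics/fit1.png

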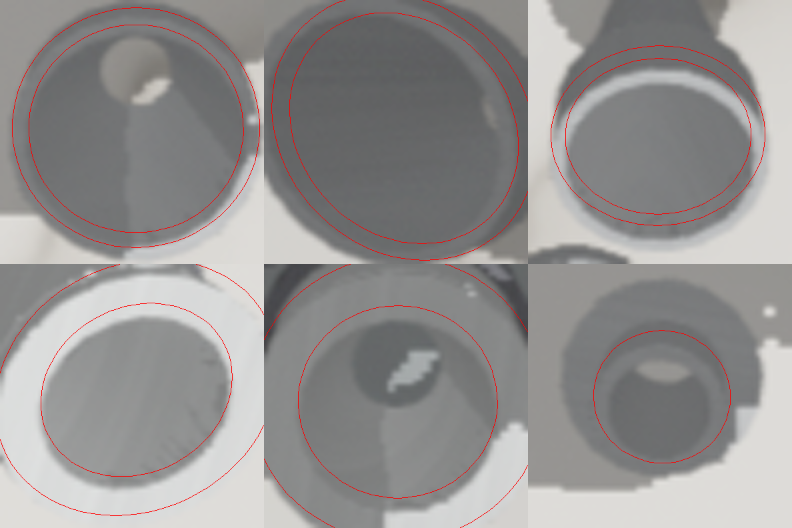

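```bash
cat > opt.py <<'E'
from crop import *
import pickle
from scipy.optimize import differential_evolution
from scipy.ndimage import map_coordinates,gaussian_filter
A=np.linspace(0,2*np.pi,90,endpoint=False)
def prep(f):
    g=np.sqrt(f["frame"].astype(float).mean(2)); g=gaussian_filter(g,0.8); return np.gradient(g)
def score(x,views,rs,inner=()):
    s=0
    for f,(gy,gx) in views:
        p=P(f)
        for r in rs:
            X=np.c_[x[0]+r*np.cos(A),x[1]+r*np.sin(A),np.full(90,x[2]),np.ones(90)]@p.T
            uv=X[:,:2]/X[:,2:]
            t=np.roll(uv,-1,0)-np.roll(uv,1,0); n=np.c_[t[:,1],-t[:,0]]/np.linalg.norm(t,axis=1)[:,None]
            c=[uv[:,1],uv[:,0]]
            d=map_coordinates(gx,c,order=1,mode="nearest")*n[:,0]+map_coordinates(gy,c,order=1,mode="nearest")*n[:,1]
            s+=np.minimum(np.abs(d),1.2).mean()
    return -s
def fit(views,rs,x0,b=.008,bz=.014):
    bd=[(x0[0]-b,x0[0]+b),(x0[1]-b,x0[1]+b),(x0[2]-bz,x0[2]+bz)]
    r=differential_evolution(score,bd,args=(views,rs),seed=0,popsize=25,maxiter=150,tol=1e-8)
    return r.x,-r.fun
E
cat > fit2.py <<'E'
from opt import *
fs=pickle.load(open("v.pkl","rb")); pv={k:(f,prep(f)) for k,f in fs.items()}
rs={"wide":(.030,.026),"sock":(.034,.023),"neck":(.016,)}
x0={"wide":(.459,-.048,.08),"sock":(.605,-.098,.085),"neck":(.443,.105,.078)}
vs={"wide":"wn","sock":"ws","neck":"n"}; tiles=[]
for k in rs:
    for sub in [vs[k]]+list(vs[k])*(len(vs[k])>1):
        bz=.014 if len(sub)>1 else 1e-5
        x,s=fit([pv[n] for n in sub],rs[k],x0[k],bz=bz); print(k,sub,x.round(4),round(s,2))
        if sub==vs[k]: X=x
    for n in vs[k]:
        im,o=crop(fs[n],proj(fs[n],X),36,6)
        for r in rs[k]: circ(im,o,fs[n],X,r)
        tiles.append(cv2.resize(im,(264,264)))
tiles.append(tiles[0]*0)
cv2.imwrite("pics/fit2.png",np.vstack([np.hstack(tiles[:3]),np.hstack(tiles[3:])]))
E
python3 fit2.py
```

```text
wide wn [ 0.46   -0.048   0.0785] 2.85
wide w [ 0.4599 -0.0474  0.08  ] 1.07
wide n [ 0.4601 -0.0471  0.08  ] 1.75
sock ws [ 0.606  -0.0991  0.0846] 2.7
sock w [ 0.6058 -0.0989  0.085 ] 1.65
sock s [ 0.6059 -0.099   0.085 ] 1.05
neck n [0.4455 0.1022 0.078 ] 0.48
```

View pics/fit2.png

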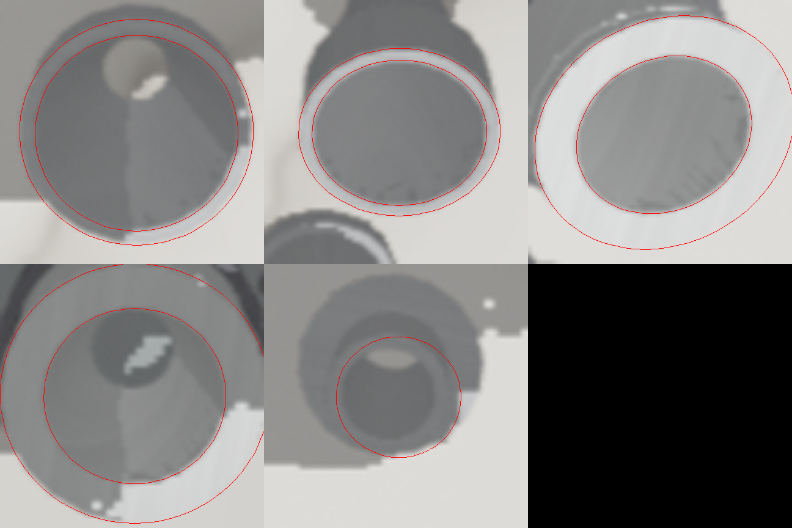

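```bash
python3 - <<'E'
from opt import *
q=down(0); x,y=.460,-.0476
env.reach(np.array([x,y,.13]),q)
print(env.movel(np.array([x,y,.047]),.1,guard=6), monitor.sense()["position"].round(4))
env.close_gripper(45); s=monitor.sense(); print(s["finger_gap"],s["contact_force"].round(2),s["position"].round(4))
f=eyes.grab_frame("wrist"); save(f,"g1")
env.movel(np.array([x,y,.16]),.12); env.hold(.3)
s=monitor.sense(); print(s["finger_gap"],s["contact_force"].round(2),s["clock"],s["position"].round(4))
f=eyes.grab_frame("wrist"); save(f,"g2"); f["pos"]=s["position"]; pickle.dump({a:np.array(b) for a,b in f.items()},open("g2.pkl","wb"))
E
```

```text
False [ 0.4604 -0.0476  0.0476]
0.6979763010920678 [-2.49  0.03  7.8 ] [ 0.4603 -0.0477  0.0478]
0.6907551690449826 [-0.01 -0.02 -3.  ] 7.975 [ 0.4599 -0.0476  0.1597]
```

View pics/g2.png

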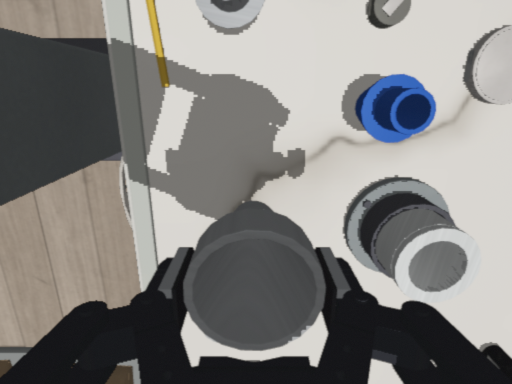

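```bash
cat > f3.py <<'E'
from opt import *
f=pickle.load(open("g2.pkl","rb")); p=f["pos"]; v=(f,prep(f))
for r in [(.026,),(.030,.026)]:
    x,s=fit([v],r,(p[0],p[1],p[2]+.032),bz=.006); print((x-p).round(4),s)
    x,s=fit([v],r,(p[0],p[1],p[2]+.032),bz=1e-5); print((x-p).round(4),s)
im,o=crop(f,proj(f,x),80,4); 
for r in (.03,.026): circ(im,o,f,x,r)
# foot r14 at 80 below
circ(im,o,f,x-[0,0,.08],.014,(0,255,0)); circ(im,o,f,x-[0,0,.024],.030,(255,0,0))
cv2.imwrite("pics/f3.png",im[:600])
E
python3 f3.py
```

```text
[-0.0011  0.003   0.038 ] 0.5421752098037764
[-0.0007 -0.0033  0.032 ] 0.4541407534087442
[ 0.0002 -0.0003  0.0306] 1.1005680138423526
[0.0002 0.0007 0.032 ] 0.9956240129651328
```

View pics/f3.png

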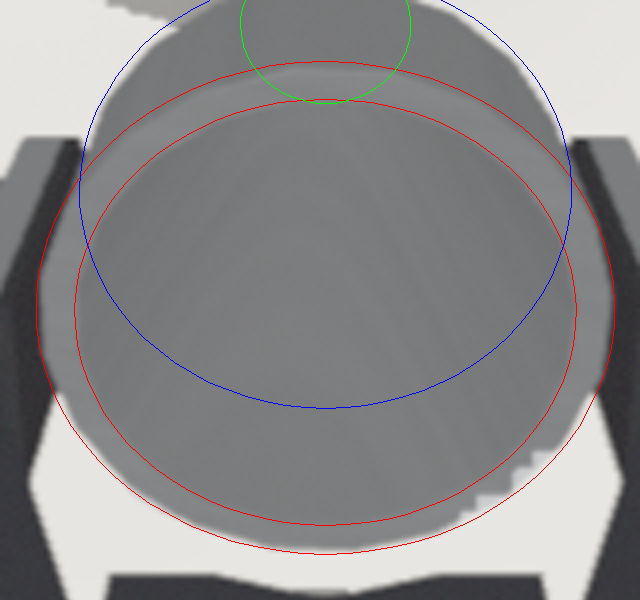

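```bash
python3 - <<'E'
from opt import *
x,y=.6058,-.099
env.movel(np.array([x,y,.16]),.12); env.movel(np.array([x,y,.115]),.08); env.hold(.2)
s=monitor.sense();print(s["position"].round(4),s["contact_force"].round(2),s["clock"])
t=env.movel(np.array([x,y,.086]),.02,guard=2.5); s=monitor.sense();print(t,s["position"].round(4),s["contact_force"].round(2),s["ft_torque"].round(3),s["clock"])
for n in ("wrist","scene","top"): save(eyes.grab_frame(n),"p1"+n)
E
python3 -c "
import cv2,numpy as np
a=cv2.imread('pics/p1wrist.png');b=cv2.imread('pics/p1scene.png')[120:250,190:320]
cv2.imwrite('pics/p1.png',np.hstack([a[:,80:432],cv2.resize(b,(384,384))]))"
```

```text
[ 0.606  -0.0991  0.1155] [ 0.64 -0.88 -3.62] 10.3833
True [ 0.6059 -0.0992  0.0865] [-0.33 -0.59  2.7 ] [-0.115 -0.201  0.01 ] 11.7167
```

View pics/p1.png

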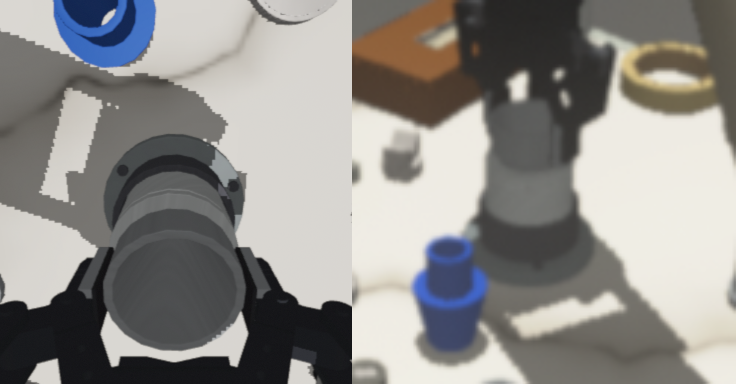

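```bash
python3 - <<'E'
from opt import *
x,y=.6058,-.099
env.release(); env.hold(.2); s=monitor.sense(); print(s["finger_gap"],s["contact_force"].round(2))
env.movel(np.array([x,y,.25]),.12); env.hold(.2)
f=eyes.grab_frame("wrist"); f["pos"]=monitor.sense()["position"]; save(f,"r1"); pickle.dump({a:np.array(b) for a,b in f.items()},open("r1.pkl","wb"))
env.reach(np.array([.443,.102,.22]),down(0)); env.hold(.2)
g=eyes.grab_frame("wrist"); g["pos"]=monitor.sense()["position"]; save(g,"n1")
env.movel(np.array([.443,.042,.22]),.15); env.hold(.2)
h=eyes.grab_frame("wrist"); h["pos"]=monitor.sense()["position"]; save(h,"n2")
pickle.dump([{a:np.array(b) for a,b in k.items()} for k in (g,h)],open("n.pkl","wb"))
x,s=fit([(f,prep(f))],(.03,.026),(.606,-.099,.119)); print("wide",x,s)
im,o=crop(f,proj(f,x),36,6); 
for r in (.03,.026): circ(im,o,f,x,r)
tiles=[cv2.resize(im,(264,264))]
for k in (g,h): tiles.append(cv2.resize(crop(k,proj(k,[.443,.102,.065]),36,6)[0],(264,264)))
cv2.imwrite("pics/r1t.png",np.hstack(tiles)); print(monitor.sense()["clock"])
E
```

```text
0.9967112555943183 [-0.77 -0.58  0.92]
wide [ 0.60585447 -0.09957504  0.11667605] 1.070340173720977
16.2917
```

View pics/r1t.png

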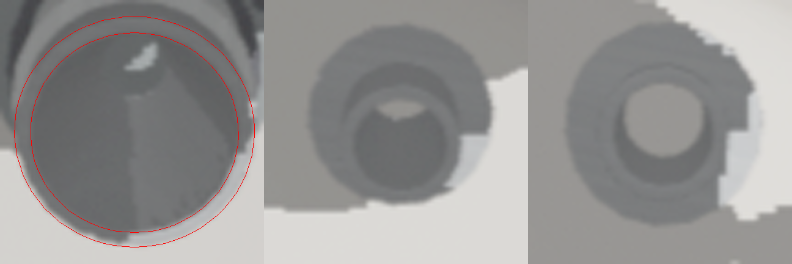

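View pics/r1.png

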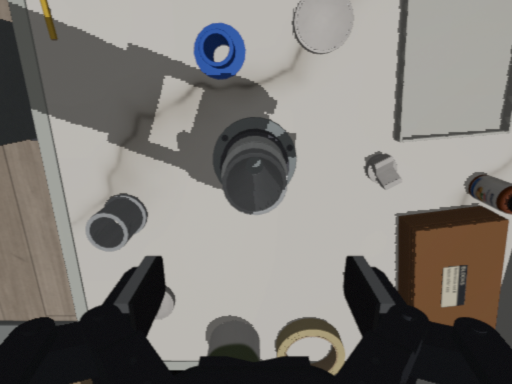

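View pics/n2.png

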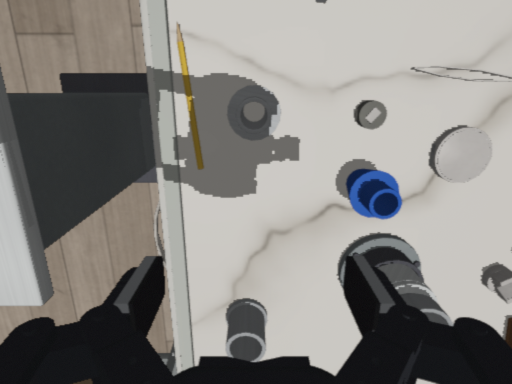

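```bash
cat > f5.py <<'E'
from opt import *
vs=pickle.load(open("n.pkl","rb")); pv=[(f,prep(f)) for f in vs]
def sc(x,pv): return sum(score(x[:3]-np.array([0,0,d]),pv,(r,)) for r,d in((.016,0),(.0265,.03)))+score(x[:3],pv,(x[3],))
def go(pv,z=(.066,.09)):
    r=differential_evolution(sc,[(.435,.452),(.094,.112),z,(.011,.0145)],args=(pv,),seed=0,popsize=20,maxiter=120,tol=1e-8); return r.x
x=go(pv); print(x.round(4))
for p in pv: print(go([p],(.0779,.0781)).round(4))
T=[]
for f in vs:
    im,o=crop(f,proj(f,x[:3]),36,6)
    for r,d in((.016,0),(.0265,.03),(x[3],0)): circ(im,o,f,x[:3]-[0,0,d],r)
    T.append(im[:396])
cv2.imwrite("pics/f5.png",cv2.resize(np.hstack(T),None,fx=.9,fy=.9))
E
python3 f5.py
```

```text
[0.4428 0.1023 0.0749 0.012 ]
[0.4429 0.1026 0.0779 0.0145]
[0.4429 0.1026 0.0779 0.0118]
```

View pics/f5.png

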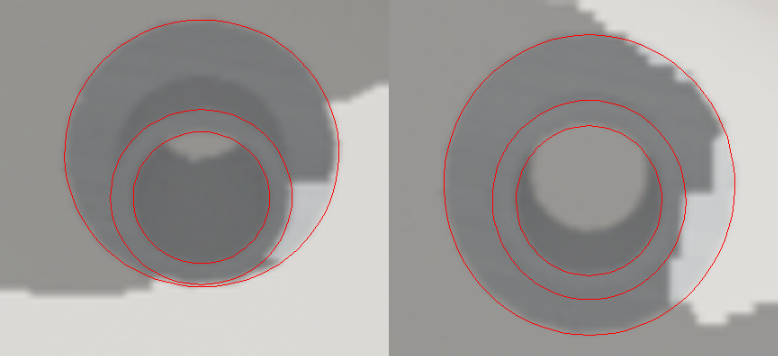

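```bash
python3 - <<'E'
from opt import *
q=down(0); x,y=.4429,.1025
env.movel(np.array([x,y,.13]),.15)
print(env.movel(np.array([x,y,.051]),.1,guard=6), monitor.sense()["position"].round(4))
env.close_gripper(40); s=monitor.sense(); print(s["finger_gap"],s["contact_force"].round(2),s["position"].round(4))
env.movel(np.array([x,y,.21]),.12); env.hold(.3)
s=monitor.sense(); print(s["finger_gap"],s["contact_force"].round(2),s["clock"],s["position"].round(4))
f=eyes.grab_frame("wrist"); save(f,"g3"); f["pos"]=s["position"]; pickle.dump({a:np.array(b) for a,b in f.items()},open("g3.pkl","wb"))
p=s["position"]
im,o=crop(f,proj(f,p),70,4)
c=np.array([p[0],p[1],p[2]+.078-.051])
for r,d in((.016,0),(.0265,.03),(.012,0),(.017,.078)): circ(im,o,f,c-[0,0,d],r)
cv2.imwrite("pics/g3c.png",im)
E
```

```text
False [0.4433 0.1025 0.0515]
0.3624431776210606 [-1.85 -0.33  5.12] [0.443  0.1025 0.0513]
0.3693131122574124 [ 0.09  0.   -1.5 ] 20.425 [0.4428 0.1025 0.2098]
```

View pics/g3c.png

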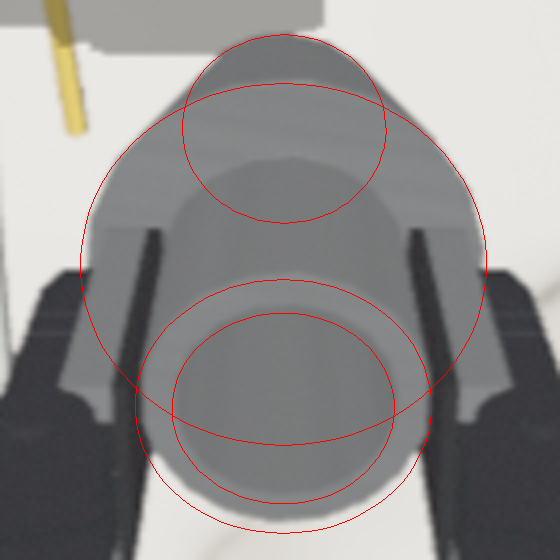

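```bash
python3 - <<'E'
from opt import *
x,y=.6058,-.0993
env.movel(np.array([x,y,.215]),.15); env.movel(np.array([x,y,.15]),.08); env.hold(.2)
s=monitor.sense();print(s["position"].round(4),s["contact_force"].round(2),s["clock"])
t=env.movel(np.array([x,y,.122]),.02,guard=2.2); s=monitor.sense();print(t,s["position"].round(4),s["contact_force"].round(2),s["ft_torque"].round(3),s["clock"])
for n in ("wrist","scene"): save(eyes.grab_frame(n),"p2"+n)
E
python3 -c "
import cv2,numpy as np
a=cv2.imread('pics/p2wrist.png');b=cv2.imread('pics/p2scene.png')[110:240,190:320]
cv2.imwrite('pics/p2.png',np.hstack([a[:,80:432],cv2.resize(b,(384,384))]))"
```

```text
[ 0.606  -0.0993  0.1504] [-0.1   0.54 -1.07] 23.5167
True [ 0.6058 -0.0993  0.1244] [ 1.36 -0.13  2.08] [-0.091 -0.244  0.046] 24.6583
```

View pics/p2.png

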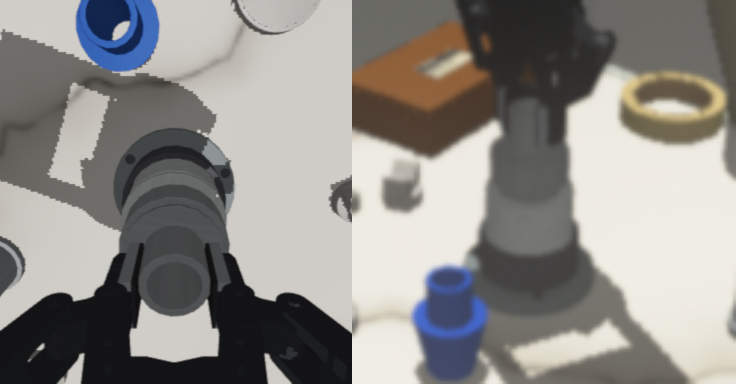

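The wrist view shows the necked sleeve inside the wide one, upright at about (174,285) in the composite. Contact came at 0.1244 m against a predicted 0.124–0.125 m. I'll release it and check.

```bash
python3 - <<'E'
from opt import *
x,y=.6058,-.0993
env.release(); env.hold(.2); s=monitor.sense(); print(s["finger_gap"],s["contact_force"].round(2))
env.movel(np.array([x,y,.27]),.12); env.hold(.2)
fr=[]
f=eyes.grab_frame("wrist"); save(f,"e1"); fr.append(f)
env.movel(np.array([x-.1,y,.27]),.15); env.hold(.3)
f=eyes.grab_frame("wrist"); save(f,"e2"); fr.append(f)
sc=eyes.grab_frame("scene"); save(sc,"e3")
for name,r,x0 in (("necktop",(.016,.012),(.6058,-.0993,.151)),("widerim",(.03,.0265),(.6058,-.0993,.118))):
    X,s=fit([(f,prep(f)) for f in fr],r,x0,b=.01); print(name,X.round(4),round(s,2))
print(monitor.sense()["clock"],monitor.sense()["contact_force"].round(2))
T=[]
for f in fr:
    im,o=crop(f,proj(f,[.6058,-.0993,.12]),45,6)
    for z,r in ((.150,.016),(.150,.012),(.120,.0265),(.118,.03)): circ(im,o,f,(.6058,-.0995,z),r)
    T.append(cv2.resize(im,(264,264)))
T.append(cv2.resize(crop(sc,proj(sc,[.6058,-.0993,.09]),40,6)[0],(264,264)))
cv2.imwrite("pics/e.png",np.hstack(T))
E
```

```text
0.9983517478474228 [ 0.09 -0.32  0.38]
necktop [ 0.6057 -0.0991  0.1515] 2.59
widerim [ 0.6044 -0.0944  0.1271] 1.87
28.3667 [-0.28  0.14  0.76]
```

View pics/e.png

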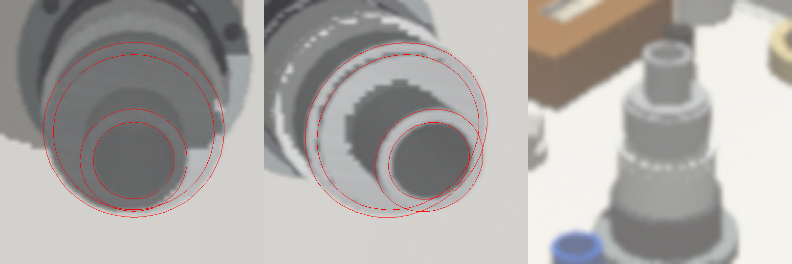

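```bash
python3 -c "
from bench import job,monitor
job.hand_in(); print(monitor.sense()['clock'])"
```

```text
the job is handed in; nothing more can be done
the job is handed in; nothing more can be done
```

Both sleeves are nested in the stand and let go, and I handed the job in at about 28 s on the clock. I lowered each one slowly with a light force guard: the wide-mouthed sleeve into the socket, then the grey necked sleeve into it.

**Contact heights:** both sleeves stopped close to where a full fit was expected. For the wide sleeve the TCP stopped at 0.0865 m, against 0.087–0.088 m predicted. For the necked sleeve it stopped at 0.1244 m, against 0.124–0.125 m. The force on the tool at contact was under 3 N each time.

**Final positions from the wrist views:**

| Point | x (m) | y (m) | z (m) |
|---|---|---|---|
| Neck top | 0.606 | -0.099 | 0.1515 (about 0.152 expected) |
| Wide rim, before nesting | 0.606 | -0.0996 | 0.117 (0.119 expected at rest) |
| Socket axis | 0.606 | -0.099 | – |

Both sleeves look upright in the wrist and scene pictures, and the gripper is clear of them.

**Checks that disagreed:**
- The first two-camera (scene and top) heights read 5–7 mm low, so I used the wrist-camera fits instead.
- The last automatic fit of the wide rim gave z = 0.127 m and was about 5 mm off in y. I think it locked onto the necked sleeve's cone edge. Circles drawn at the expected positions matched the picture, so I discarded that fit.
- I had no direct reading of the socket's travel. The contact heights and rim height suggest it is down 2 mm or less.

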